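# Put the film carton away in the drawer

## Robot

A 7-joint arm with a two-finger parallel gripper is mounted at the origin on a cart in front of the work surface, level with it; the furniture and walls round the work are solid. World frame = base frame: x ahead of the robot, y to its left, z up, the work surface at z = 0. Lengths are in m, angles in rad, forces in N, time in s.
With the tool pointing down it reaches from about 0.425 to 1.025 m from the base axis. Payload 9.4 kg.
Tool frame: the origin (TCP) lies midway between the tips of the shut fingers; the grasp point (between the pads) lies 19 mm behind it; z points along the fingers, y is the line along which they close (so a half turn about z gives the same grasp; the last joint's range is limited). The gripper opens to 93 mm and grips with 3 to 60 N. Pads are 15 mm wide; open, the fingers measure 128 mm over their backs; the gripper's body (75 mm by 188 mm) begins 65 mm behind the grasp point.
Start: joints at [1.075, 0.599, -0.003, 1.599, 0.002, 0.943, -0.08], TCP at [0.295, -0.662, 0.219] pointing down, gripper open.
Joint ranges: [-2.57, 2.57], [-0.35, 1.97], [-1.29, 1.29], [0.11, 2.56], [-1.05, 4.19], [0.11, 1.86], [-2.63, 2.63]. Speed limits (rad/s): [2.22, 2.22, 3.01, 3.01, 3.14, 3.14, 3.14].

## Interface

Orientations are given as a unit quaternion [w, x, y, z].
In Python, from rig import ctrl, vision gives the robot as it stands.
- The arm moves only by the tool send_rows, never from a script. Its argument "motion" is a list of rows, each an object with "linear": the shift along the tool's x, y, z in mm, a list of three; "angular": the turn, a rotation vector about the tool's x, y, z in degrees, a list of three; "fingers": the opening, from 0 (shut) to 1 (fully open). A call has 1 to 12 rows; each row shifts and turns the commanded pose from where the row before left it, along the tool's axes as they then stand; what a row does not reach is not made up. A row lasts 1/8 s, in which the tool goes at most 62.5 mm and 10.7 degrees, less where a joint would pass 70% of its speed; a pose out of reach is approached as far as the arm can. A call with a gripper value outside its range is refused whole. The fingers move at their own pace and stop on an object; the grip force is fixed at half the most. Time passes only in rows, so rows that do not move let the fingers close. It gives the time, the measured TCP pose, the force, the opening and the grip force at its end, in the units of the state.
- ctrl.get_obs(): the state, without advancing time (a new reading comes with each control period).
- vision.grab_frame(name): name is "scene" or "top" or "wrist"; returns a dict with "img" (400x640x3 uint8, red, green, blue), "z_map" (400x640 float32, m along the optical axis (not along the pixel's ray), 0 where there is no reading), "K" (3x3 intrinsics, pixels), "dist" ([k1, k2, p1, p2, k3] as OpenCV has them; the pictures are not rectified), "extrinsics" (4x4, takes a point from camera to world coordinates); the wrist camera has in their place "hand_eye" (4x4, takes a point from camera to tool coordinates, whose origin is the TCP and whose axes are the flange's). Camera axes: x right, y down, z forward; pixel columns grow to the right and rows downward; lengths in m; the calibration is good to about 2 mm. A picture is of the moment at which its call begins: read the wrist's pose just before it.
- ctrl.job_done(): hands the job in; it is judged then, once.
The state is a dict: "t": time; "joints": joint angles; "joint_vel": joint speeds; "effort": joint torques, N m; "tool_pos": TCP position; "ee_rot": TCP orientation; "contact_force": force on the tool from outside, world axes, zero at the start; "ft_torque": the same for the moment, N m; "grip_width": opening from 0.0 (shut) to 1.0 (fully open); "gripper_force": force on a finger pad.
Only numpy, scipy, OpenCV 4.12 (cv2) and the standard library are available. Lean on these libraries where they do the work, as an engineer would, in place of code of your own. Each camera call takes 0.05 s, during which the arm holds its last target. There are 200 camera calls.

## Task

Take the carton of sealing film from the sloping stand, set it down gently (do not drop it) so that it lies flat on the floor of the open desktop drawer, let go of it, and then slide the drawer fully shut. Leave the other things where they are.

Things in the scene. Friction and masses are not known exactly. Their poses are not given: they have to be found in the camera images.
- carton_center (a point): Centre of the white and teal carton of sealing film, rigid, loose: 118 mm long (its y), 53 wide (x), 52 high (z out of its top), 0.10 to 0.21 kg. It starts on a 35 degree slope facing the robot: z leans 35 degrees from vertical to the stand's front, x points up the slope, y is level. Grip it across the 53 mm width with the tool tilted to match, and draw it out along its +z.
- stand: Dark steel sheet stand, 160 mm wide, fixed. Origin on the bench under the carton's starting centre (86 mm up); -x is its front, towards the robot, z up. The slope rises to +x. A header shelf at x -15 to +130 mm, 251 to 257 mm up, stops anything coming straight down on the carton; back wall at x 124 to 130. The timer on the header is fixed, top at 315 mm.
- slope_lip (a point): Middle of the upper edge of the lip (150 mm long, 6 mm thick) at the low end of the stand's slope; axes as stand's. The lip covers the lowest 12 mm of the carton's low long side; above that, both long sides are free to grip.
- unit: Low grey desktop drawer unit, fixed, 235 mm deep, 200 mm wide, 104 mm high. Origin on the bench below the middle of its front edge; the body reaches from x = 0 to +235 mm; -x points out of its front, the way the drawer opens; y across, z up. A white bottle (top 222 mm above the bench) and a jar stand fixed on its top, more than 145 mm behind the front edge.
- drawer_floor (a point): On the drawer's inner floor (16 mm above the bench), at the middle of its width, at the inner face of its front panel; axes as unit's. Inside: x 0 to 218 mm, y -84 to +84 mm; side and back walls 45 mm high. With the drawer open by q, x = 0 to q is open above; the rest is under the unit's top (underside 82 mm above this floor).
- drawer_front (a point): Middle of the outer face of the drawer's flat blue front panel (12 mm thick, 196 mm wide, from 7 to 97 mm above the bench), 52 mm above the bench; axes as unit's. The dark strip and label on it do not stand out. With the drawer shut this point is 12 mm in front of the unit's front edge.
- drawer (a joint): Drawer opening q in m: 0 is fully shut (hard stop), 0.19 fully out; it starts 0.15 to 0.18 open. It slides with about 1.5 N friction and stays where it is left; it may be pushed shut on its front panel. It has no latch.
- tape: Roll of beige tape lying flat, 62 mm diameter, 18 mm high, loose on the bench. Origin at the middle of its underside. Leave alone.
- marker_pen: Black marker lying on the bench, 136 mm long (along its y), 18 mm thick, loose. Origin at the middle of its underside. Leave alone.
There are look-alikes about, which are no part of the job. What is shaped like the part that bears carton_center but green is not meant.

How it is judged:
By the outcome, as a careful person would: the job done as asked, in the order asked, and still so for the second after the job is handed in, with the robot touching nothing.
It also fails if it takes over 48 s, if anything falls off the work surface, if the arm or the gripper's body presses on something with over 40 N, if the wrist force passes 120 N, or if a joint passes its speed limit or range.

## Working session

There is one attempt and no reset: what is moved stays moved. The work goes in short steps, Python scripts to look and compute and a tool call to move; the robot and the scene stay as the last step left them, time stands still between calls to the robot, and variables do not carry over. Pictures are saved under pics/ and viewed, at most 10 in all, crops included, and the job is handed in when it is done.

Besides the shell and the picture viewer there is one more tool, called after "Call:" in YAML: its name, and indented under it one key for each argument. send_rows: Moves the arm, as the interface text tells. Its arguments: {"type":"object","properties":{"motion":{"type":"array"}},"required":["motion"]}

```bash
mkdir -p pics; ls
cat > h.py <<'E'
import numpy as np, cv2, pickle
from rig import ctrl, vision
from scipy.spatial.transform import Rotation as R
def pose():
    o=ctrl.get_obs(); q=o["ee_rot"]; T=np.eye(4)
    T[:3,:3]=R.from_quat([q[1],q[2],q[3],q[0]]).as_matrix(); T[:3,3]=o["tool_pos"]; return T,o
def grab(n):
    T,o=pose(); f=vision.grab_frame(n)
    f["E"]=T@f["hand_eye"] if n=="wrist" else np.array(f["extrinsics"])
    return f
def pts(f):
    "world xyz for every pixel"
    h,w=f["z_map"].shape; u,v=np.meshgrid(np.arange(w),np.arange(h))
    p=cv2.undistortPoints(np.stack([u,v],-1).reshape(-1,1,2).astype(np.float64),np.array(f["K"]),np.array(f["dist"])).reshape(h,w,2)
    z=f["z_map"]; P=np.dstack([p[...,0]*z,p[...,1]*z,z])
    W=P@f["E"][:3,:3].T+f["E"][:3,3]; W[z<=0]=np.nan; return W
def save(f,n): cv2.imwrite("pics/"+n+".png",f["img"][...,::-1])
E
python3 - <<'E'
from h import *
T,o=pose(); print(o); 
for n in("scene","top"):
    f=grab(n); save(f,n+"0"); pickle.dump(f,open(n+"0.pkl","wb")); print(f["E"].round(3))
f=grab("wrist"); print(np.array(f["hand_eye"]).round(3),T.round(3))
E
```

```text
pics
{'t': 0.0, 'joints': array([ 1.07528958,  0.60012567, -0.00255282,  1.60011689,  0.00179883,
        0.9428561 , -0.07979041]), 'joint_vel': array([-0.00113756, -0.00113759,  0.00169657,  0.00079077, -0.0007231 ,
       -0.00096887,  0.00013785]), 'effort': array([ 1.28017899e-03, -7.65087390e+01,  1.49807811e+00, -2.52359158e+01,
       -5.22938836e-02,  1.68504403e-02,  1.94116146e-04]), 'tool_pos': array([ 0.29463581, -0.66191706,  0.21776406]), 'ee_rot': array([-7.18864606e-04,  9.78147011e-01,  2.07913107e-01, -2.20384064e-04]), 'contact_force': array([-0.32426058, -0.18892868,  0.43312976]), 'ft_torque': array([-0.01395451,  0.02454171,  0.01453961]), 'gripper_force': 0.0, 'grip_width': 0.9998445155725089}
[[-0.613 -0.403  0.68  -0.186]
 [-0.79   0.317 -0.524  0.598]
 [-0.004 -0.858 -0.513  0.598]
 [ 0.     0.     0.     1.   ]]
[[-0.000e+00 -9.970e-01  7.200e-02  4.470e-01]
 [-1.000e+00 -1.000e-03 -9.000e-03  7.500e-02]
 [ 9.000e-03 -7.200e-02 -9.970e-01  1.153e+00]
 [ 0.000e+00  0.000e+00  0.000e+00  1.000e+00]]
[[-0.    -0.963 -0.27   0.075]
 [ 1.    -0.     0.001 -0.   ]
 [-0.001 -0.27   0.963 -0.166]
 [ 0.     0.     0.     1.   ]] [[ 0.914  0.407 -0.001  0.295]
 [ 0.407 -0.914  0.001 -0.662]
 [-0.    -0.001 -1.     0.218]
 [ 0.     0.     0.     1.   ]]
```

View pics/scene0.png

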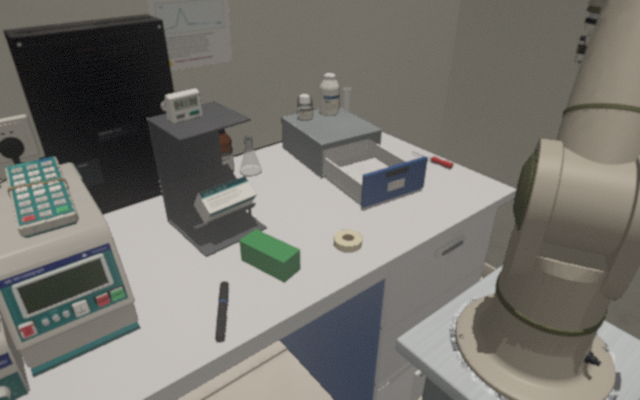

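View pics/top0.png

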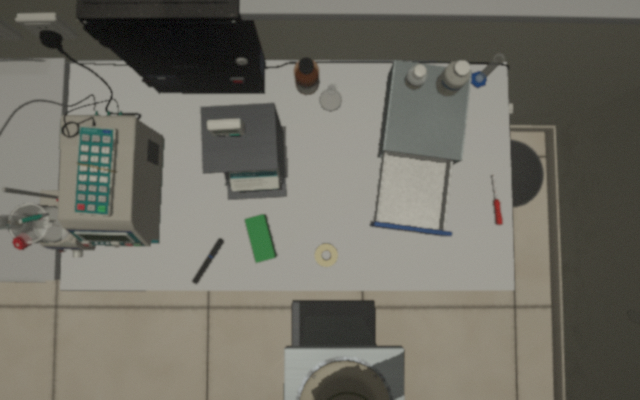

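The scene view shows the white/teal carton on the stand at (226,198), or (254,182) in the top view. The other candidates are the green box at scene (270,254) / top (261,238), which is the excluded look-alike, and the teal-white instrument at scene (60,290), which is the wrong size. I choose the carton on the stand. The drawer front is at top (411,229), the tape at (326,255) and the pen at (208,260).

```bash
cat > m.py <<'E'
from h import *
F={n:pickle.load(open(n+"0.pkl","rb")) for n in("scene","top")}
t=F["top"]; s=F["scene"]; Wt=pts(t); Ws=pts(s)
hs=cv2.cvtColor(s["img"],cv2.COLOR_RGB2HSV); ht=cv2.cvtColor(t["img"],cv2.COLOR_RGB2HSV)
def box(m,b): k=np.zeros_like(m); x0,y0,x1,y1=b; k[y0:y1,x0:x1]=m[y0:y1,x0:x1]; return k
# drawer front, blue, top
m=box((ht[...,0]>100)&(ht[...,0]<130)&(ht[...,1]>90),(360,210,460,245)); P=Wt[m]; P=P[~np.isnan(P[:,0])]
print("blue top",m.sum(),np.median(P,0).round(3)); top=P[P[:,2]>.08]; print("z",np.percentile(P[:,2],[5,50,95]).round(3))
r=cv2.minAreaRect(top[:,:2].astype(np.float32)); print(r); print(cv2.boxPoints(r).round(3))
m=box((hs[...,0]>100)&(hs[...,0]<130)&(hs[...,1]>90),(350,140,440,210)); P=Ws[m]; P=P[~np.isnan(P[:,0])]
c=P.mean(0); v=np.linalg.svd(P-c,full_matrices=False)[2]; print("blue scene",c.round(3),"n",v[2].round(3),"ext",[np.ptp((P-c)@v[i]).round(3) for i in range(3)])
# unit top from top cam
P=Wt[100:150,395:455].reshape(-1,3); P=P[(P[:,2]>.09)&(P[:,2]<.115)]; print("unit top z",np.nanmedian(P[:,2]))
A=Wt.reshape(-1,3); k=(A[:,2]>.09)&(A[:,2]<.115)&(A[:,1]<-.05)&(A[:,0]>.45); uu=np.zeros(Wt.shape[:2],bool); uu.flat[k]=1
uu=box(uu,(370,60,480,165)); r=cv2.minAreaRect(Wt[uu][:,:2].astype(np.float32)); print("unit",r,cv2.boxPoints(r).round(3))
# carton in scene
P=Ws[170:235,185:265].reshape(-1,3); print("near carton", np.nanmedian(P,0))
im=s["img"]; br=(hs[...,2]>110)&(Ws[...,2]>.05)&(Ws[...,2]<.16); m=box(br,(185,170,265,235)); n,l,st,_=cv2.connectedComponentsWithStats(m.astype(np.uint8)); print(st)
for n,b in(("pen",(185,230,230,290)),("tape",(305,240,345,270)),("green",(240,205,285,270))):
    P=Wt[b[1]:b[3],b[0]:b[2]].reshape(-1,3); P=P[P[:,2]>.01]; print(n,np.percentile(P,[2,50,98],axis=0).round(3).tolist())
k=box((Wt[...,2]>.24)&(Wt[...,2]<.27),(180,90,300,200)); r=cv2.minAreaRect(Wt[k][:,:2].astype(np.float32)); print("header",r,cv2.boxPoints(r).round(3))
c=cv2.resize(s["img"][140:260,140:280],None,fx=4.5,fy=4.5,interpolation=cv2.INTER_CUBIC); cv2.imwrite("pics/crop1.png",c[...,::-1])
E
python3 m.py
```

```text
blue top 231 [ 0.465 -0.162  0.098]
z [0.094 0.098 0.1  ]
((0.4636690616607666, -0.16401377320289612), (0.18902160227298737, 0.007893530651926994), 82.40176391601562)
[[ 0.447 -0.257]
 [ 0.455 -0.258]
 [ 0.48  -0.071]
 [ 0.472 -0.07 ]]
blue scene [ 0.46  -0.165  0.094] n [ 0.988 -0.134 -0.077] ext [np.float64(0.185), np.float64(0.035), np.float64(0.011)]
unit top z 0.10460098160230835
unit ((0.7624760866165161, -0.20762768387794495), (0.2022169530391693, 0.23507548868656158), 82.62902069091797) [[ 0.633 -0.293]
 [ 0.866 -0.323]
 [ 0.892 -0.122]
 [ 0.659 -0.092]]
near carton [0.60266668 0.22545893 0.07207899]
[[     0      0    640    400 254800]
 [   233    173      8      6     10]
 [   242    176      2      2      2]
 [   245    176      1      1      1]
 [   195    178     62     44   1126]
 [   253    202      3      4      6]
 [   248    229     17      6     55]]
pen [[0.324, 0.324, 0.011], [0.382, 0.359, 0.016], [0.434, 0.394, 0.021]]
tape [[0.367, 0.02, 0.014], [0.395, 0.046, 0.018], [0.424, 0.075, 0.023]]
green [[0.384, 0.183, 0.021], [0.44, 0.217, 0.052], [0.496, 0.252, 0.056]]
header ((0.6549655199050903, 0.2393108606338501), (0.1466459333896637, 0.16105426847934723), 3.2754757404327393) [[0.577 0.316]
 [0.586 0.155]
 [0.733 0.163]
 [0.724 0.324]]
```

View pics/crop1.png

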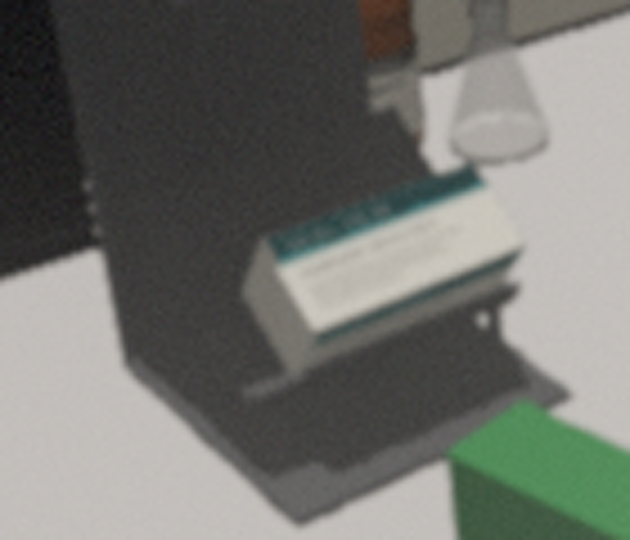

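The crop confirms the target: the white/teal carton on the dark stand, with its low side behind the lip. The green box is separate.

```bash
cat >> h.py <<'E'
def goal(x,y,z,yaw,tilt):
    "TCP target; tool y along heading yaw (deg, world z), tool tilted so z leans forward by tilt"
    a,t=np.radians([yaw,tilt]); f=np.array([np.cos(a),np.sin(a),0]); k=np.array([0,0,1.])
    Y=np.cos(t)*f+np.sin(t)*k; Z=np.sin(t)*f-np.cos(t)*k
    T=np.eye(4); T[:3,:3]=np.c_[np.cross(Y,Z),Y,Z]; T[:3,3]=x,y,z; return T
def delta(A,B):
    D=np.linalg.inv(A)@B; print("lin mm",(D[:3,3]*1e3).round(1),"ang deg",np.degrees(R.from_matrix(D[:3,:3]).as_rotvec()).round(2))
E
cat > c.py <<'E'
from h import *
a=np.radians(3.3); xs=np.array([np.cos(a),np.sin(a),0]); ys=np.array([-np.sin(a),np.cos(a),0]); k=np.array([0,0,1.])
t=np.radians(35); X=np.cos(t)*xs+np.sin(t)*k; Z=-np.sin(t)*xs+np.cos(t)*k; o=np.array([.5976,.236,.086])
for n,b in(("scene",(185,170,265,235)),("top",(220,165,285,195))):
    f=pickle.load(open(n+"0.pkl","rb")); W=pts(f); D=W-o; L=np.stack([D@X,D@ys,D@Z],-1)
    v=f["img"].max(-1); m=np.zeros(v.shape,bool); m[b[1]:b[3],b[0]:b[2]]=1
    m&=(np.abs(L[...,2]-26)<1e9)&(np.abs(L[...,2]-.026)<.008)&(np.abs(L[...,0])<.05)&(np.abs(L[...,1])<.09)
    P=L[m]; print(n,len(P),"pct5/50/95/extremes",np.percentile(P,[1,5,50,95,99],axis=0).round(4).tolist())
    G=W[m]; g=G.mean(0); print("normal",np.linalg.svd(G-g,full_matrices=False)[2][2].round(3),"exp",Z.round(3))
    r=cv2.minAreaRect((P[:,:2]*1e3).astype(np.float32)); print(r)
E
python3 c.py
```

```text
scene 1237 pct5/50/95/extremes [[-0.0286, -0.0644, 0.0191], [-0.0271, -0.059, 0.0222], [-0.0038, -0.003, 0.0256], [0.021, 0.0484, 0.0282], [0.0235, 0.0512, 0.0291]]
normal [-0.587 -0.028  0.809] exp [-0.573 -0.033  0.819]
((-1.9027252197265625, -7.9796905517578125), (119.8777084350586, 55.49466323852539), 89.38363647460938)
top 914 pct5/50/95/extremes [[-0.0269, -0.0672, 0.0227], [-0.0241, -0.0626, 0.0241], [0.0001, -0.0094, 0.0269], [0.0229, 0.0439, 0.0298], [0.0244, 0.0489, 0.0312]]
normal [-0.575 -0.031  0.818] exp [-0.573 -0.033  0.819]
((-0.7964382171630859, -8.773269653320312), (118.53971099853516, 53.55826950073242), 89.92036437988281)
```

Run:
```python
from h import *
T,o=pose(); a=np.degrees(np.arctan2(T[1,1],T[0,1])); print(a)
A=goal(.48,-.45,.36,a,0); B=goal(.48,-.45,.36,3.3,0); C=goal(.47,.22,.30,3.3,0); D=goal(.47,.22,.30,3.3,35); E=goal(.532,.224,.125,3.3,35)
for p,q in((T,A),(A,B),(B,C),(C,D),(D,E)): delta(p,q)
```

```text
-66.002959524508
lin mm [ 255.5 -118.5 -141.9] ang deg [-0.07  0.01  0.  ]
lin mm [0. 0. 0.] ang deg [  0.    0.  -69.3]
lin mm [669.5  28.6  60. ] ang deg [0. 0. 0.]
lin mm [0. 0. 0.] ang deg [-35.  -0.   0.]
lin mm [  0.4 -49.5 179. ] ang deg [-0. -0.  0.]
```

Call:
send_rows:
  motion:
    - {"linear":[43,-20,-24],"angular":[0,0,0],"fingers":1}
    - {"linear":[43,-20,-24],"angular":[0,0,0],"fingers":1}
    - {"linear":[43,-20,-24],"angular":[0,0,0],"fingers":1}
    - {"linear":[43,-20,-24],"angular":[0,0,0],"fingers":1}
    - {"linear":[43,-20,-24],"angular":[0,0,0],"fingers":1}
    - {"linear":[42,-20,-24],"angular":[0,0,0],"fingers":1}
    - {"linear":[0,0,0],"angular":[0,0,-10],"fingers":1}
    - {"linear":[0,0,0],"angular":[0,0,-10],"fingers":1}
    - {"linear":[0,0,0],"angular":[0,0,-10],"fingers":1}
    - {"linear":[0,0,0],"angular":[0,0,-10],"fingers":1}
    - {"linear":[0,0,0],"angular":[0,0,-10],"fingers":1}
    - {"linear":[0,0,0],"angular":[0,0,-10],"fingers":1}

```text
t: 1.65
tool_pos: [0.4806, -0.4481, 0.3623]
ee_rot: [-0.0, 0.741, 0.671, -0.0]
contact_force: [0.3, -0.5, -1.0]
grip_width: 0.998
gripper_force: 0.0
```

Call:
send_rows:
  motion:
    - {"linear":[0,0,0],"angular":[0,0,-9.3],"fingers":1}
    - {"linear":[56,2.5,5],"angular":[0,0,0],"fingers":1}
    - {"linear":[56,2.5,5],"angular":[0,0,0],"fingers":1}
    - {"linear":[56,2.5,5],"angular":[0,0,0],"fingers":1}
    - {"linear":[56,2.5,5],"angular":[0,0,0],"fingers":1}
    - {"linear":[56,2.5,5],"angular":[0,0,0],"fingers":1}
    - {"linear":[56,2.5,5],"angular":[0,0,0],"fingers":1}
    - {"linear":[56,2.5,5],"angular":[0,0,0],"fingers":1}
    - {"linear":[56,2.5,5],"angular":[0,0,0],"fingers":1}
    - {"linear":[56,2.5,5],"angular":[0,0,0],"fingers":1}
    - {"linear":[56,2.5,5],"angular":[0,0,0],"fingers":1}
    - {"linear":[56,2.5,5],"angular":[0,0,0],"fingers":1}

```text
t: 3.15
tool_pos: [0.4726, 0.1699, 0.3075]
ee_rot: [0.0, 0.687, 0.727, 0.0]
contact_force: [0.4, -0.5, -0.6]
grip_width: 1.003
gripper_force: 0.0
```

Call:
send_rows:
  motion:
    - {"linear":[54,2.5,5],"angular":[0,0,0],"fingers":1}
    - {"linear":[0,0,0],"angular":[-8.75,0,0],"fingers":1}
    - {"linear":[0,0,0],"angular":[-8.75,0,0],"fingers":1}
    - {"linear":[0,0,0],"angular":[-8.75,0,0],"fingers":1}
    - {"linear":[0,0,0],"angular":[-8.75,0,0],"fingers":1}
    - {"linear":[0,0,0],"angular":[0,0,0],"fingers":1}

```text
t: 3.9
tool_pos: [0.473, 0.2183, 0.3014]
ee_rot: [0.188, 0.663, 0.7, 0.187]
contact_force: [0.1, -0.3, -0.2]
grip_width: 0.998
gripper_force: 0.0
```

Run:
```python
from h import *
T,o=pose(); print(o["t"],o["tool_pos"],o["joints"].round(2),o["contact_force"]); print(T.round(3))
delta(T,goal(.532,.224,.125,3.3,35))
f=grab("scene"); save(f,"scene1"); pickle.dump(f,open("scene1.pkl","wb"))
# geometry of gripper in tool frame
W=pts(f); L=(W-T[:3,3])@T[:3,:3]; m=(np.abs(L[...,1])<.2)&(np.abs(L[...,0])<.12)&(L[...,2]<.01)&(L[...,2]>-.35)
P=L[m]
for z in np.arange(-.30,.01,.02):
    q=P[np.abs(P[:,2]-z)<.01]
    if len(q): print(round(z,2),len(q),q.min(0).round(3),q.max(0).round(3))
```

```text
3.9 [0.47304892 0.21825304 0.30141567] [-0.39  0.14 -0.43  2.29  0.96  0.53 -1.55] [ 0.08173126 -0.34098846 -0.19465753]
[[-0.05   0.858  0.511  0.473]
 [ 0.999  0.051  0.012  0.218]
 [-0.016  0.511 -0.859  0.301]
 [ 0.     0.     0.     1.   ]]
lin mm [  5.6 -39.3 181.8] ang deg [-4.25  0.99  0.13]
-0.28 30 [-0.008 -0.04  -0.273] [ 0.019 -0.034 -0.27 ]
-0.26 597 [-0.025 -0.044 -0.27 ] [ 0.039 -0.004 -0.25 ]
-0.24 682 [-0.023 -0.041 -0.25 ] [ 0.039  0.019 -0.23 ]
-0.22 750 [-0.027 -0.042 -0.23 ] [ 0.042  0.031 -0.21 ]
-0.2 476 [-0.025 -0.042 -0.21 ] [ 0.041  0.03  -0.19 ]
-0.18 965 [-0.036 -0.042 -0.19 ] [ 0.037  0.029 -0.17 ]
-0.16 373 [-0.032 -0.042 -0.17 ] [ 0.037  0.016 -0.15 ]
-0.14 506 [-0.022 -0.042 -0.15 ] [ 0.025  0.018 -0.13 ]
-0.12 2298 [-0.036 -0.095 -0.13 ] [ 0.036  0.094 -0.11 ]
-0.1 1128 [-0.036 -0.093 -0.11 ] [ 0.037  0.093 -0.09 ]
-0.08 159 [-0.036 -0.087 -0.09 ] [ 0.036  0.084 -0.07 ]
-0.06 95 [-0.01  -0.056 -0.069] [ 0.01   0.063 -0.051]
-0.04 219 [-0.01  -0.064 -0.05 ] [ 0.01   0.062 -0.03 ]
-0.02 205 [-0.009 -0.063 -0.03 ] [ 0.01   0.061 -0.01 ]
0.0 74 [-0.008 -0.061 -0.01 ] [0.01  0.059 0.002]
```

View pics/scene1.png

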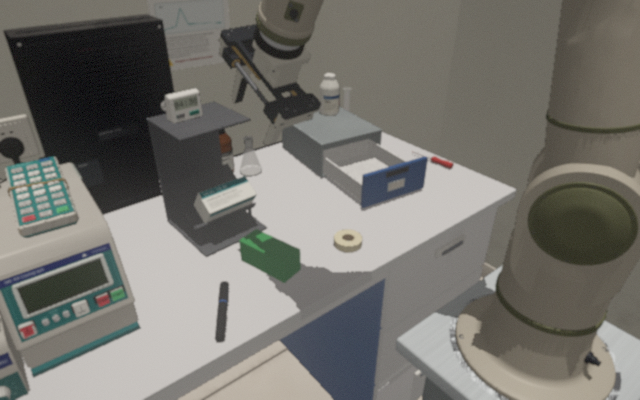

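The view shows the gripper hovering tilted above the stand front at about (270,80), with nothing touched. Its wide body is only about 46 mm thick, so it fits under the header.

Call:
send_rows:
  motion:
    - {"linear":[0,0,0],"angular":[-4.25,1,0.1],"fingers":1}
    - {"linear":[2,-10,40],"angular":[0,0,0],"fingers":1}
    - {"linear":[2,-10,40],"angular":[0,0,0],"fingers":1}
    - {"linear":[1,-10,40],"angular":[0,0,0],"fingers":1}
    - {"linear":[0,0,40],"angular":[0,0,0],"fingers":1}
    - {"linear":[0,0,0],"angular":[0,0,0],"fingers":1}

```text
t: 4.7
tool_pos: [0.5432, 0.2255, 0.1507]
ee_rot: [0.207, 0.657, 0.692, 0.216]
contact_force: [-0.8, 0.1, 0.1]
grip_width: 1.003
gripper_force: 0.0
```

Run:
```python
from h import *
f=pickle.load(open("scene1.pkl","rb")); W=pts(f)
from scipy.spatial.transform import Rotation as R
q=[0.188,0.663,0.7,0.187]; M=R.from_quat([q[1],q[2],q[3],q[0]]).as_matrix(); L=(W-[.473,.2183,.3014])@M
m=(np.abs(L[...,1])<.098)&(np.abs(L[...,1])>.055)&(np.abs(L[...,0])<.05)&(L[...,2]<-.07)&(L[...,2]>-.2); print("body back",np.percentile(L[m][:,2],[0,1,5]),L[m][:,1].min(),L[m][:,1].max())
T,o=pose(); print(o["t"],o["joints"].round(2),o["contact_force"].round(1)); print(T.round(3))
C=np.array([.597,.2277,.0853]); g=goal(0,0,0,3.3,35); X,Z=g[:3,1],-g[:3,2]
for s,d in((-.030,.070),(-.016,.030),(-.012,.015),(0,-.011)):
    p=C+s*X+d*Z; print(s,d,p.round(4)); delta(T,goal(*p,3.3,35))
# refresh carton: wrist view
f=grab("wrist"); save(f,"wrist1"); W=pts(f); D=W-C; ys=g[:3,0]; L=np.stack([D@X,D@ys,D@Z],-1)
m=(np.abs(L[...,2]-.026)<.008)&(np.abs(L[...,0])<.045)&(np.abs(L[...,1])<.08)&(f["img"].max(-1)>70)
P=L[m]*1e3; print(len(P),np.percentile(P,[1,50,99],axis=0).round(1).tolist(),cv2.minAreaRect(P[:,:2].astype(np.float32)) if len(P)>9 else "")
```

```text
body back [-0.12879745 -0.12783456 -0.12716434] -0.09539836839575339 0.09439496333215534
4.7 [-0.41  0.5  -0.38  2.4   1.97  0.59 -2.55] [-0.8  0.1  0.1]
[[-0.051  0.82   0.57   0.543]
 [ 0.999  0.043  0.028  0.225]
 [-0.002  0.571 -0.821  0.151]
 [ 0.     0.     0.     1.   ]]
-0.03 0.07 [0.5324 0.224  0.1254]
lin mm [ -0.9 -23.4  14.6] ang deg [-0.19  0.29 -0.25]
-0.016 0.03 [0.5667 0.226  0.1007]
lin mm [-0.6 -9.3 54.5] ang deg [-0.19  0.29 -0.25]
-0.012 0.015 [0.5786 0.2266 0.0907]
lin mm [-0.5 -5.2 69.5] ang deg [-0.19  0.29 -0.25]
0 -0.011 [0.6033 0.2281 0.0763]
lin mm [-0.4  6.9 95.5] ang deg [-0.19  0.29 -0.25]
12955 [[-25.7, -56.2, 21.2], [-0.6, 7.1, 26.6], [25.5, 58.8, 28.1]] ((-0.18073272705078125, 0.22754669189453125), (118.0147705078125, 52.925106048583984), 89.9069595336914)
```

View pics/wrist1.png

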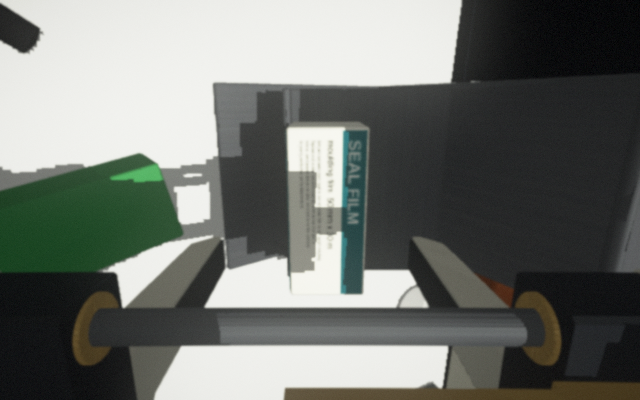

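The wrist view shows the "SEAL FILM" carton between the fingers at (328,208), and its fit is within 0.5 mm of my estimate. Joint 7 is near its limit, so I'll back off and take the equivalent grasp, a half turn about the tool z.

Call:
send_rows:
  motion:
    - {"linear":[0,-25,0],"angular":[0,0,0],"fingers":1}
    - {"linear":[0,0,-45],"angular":[0,0,0],"fingers":1}
    - {"linear":[0,0,0],"angular":[0,0,-10],"fingers":1}
    - {"linear":[0,0,0],"angular":[0,0,0],"fingers":1}

```text
t: 5.25
tool_pos: [0.4955, 0.2245, 0.1782]
ee_rot: [0.226, 0.593, 0.746, 0.201]
contact_force: [0.1, 0.0, -0.9]
grip_width: 1.003
gripper_force: 0.0
```

Run:
```python
from h import *
T,o=pose(); print(o["t"],o["joints"].round(2),o["contact_force"].round(1)); print(T.round(3))
```

```text
5.25 [-0.45  0.41 -0.42  2.46  1.88  0.6  -2.37] [ 0.1  0.  -0.9]
[[-0.195  0.794  0.576  0.496]
 [ 0.976  0.216  0.033  0.225]
 [-0.098  0.568 -0.817  0.178]
 [ 0.     0.     0.     1.   ]]
```

Call:
send_rows:
  motion:
    - {"linear":[0,0,0],"angular":[0,0,-10],"fingers":1}
    - {"linear":[0,0,0],"angular":[0,0,-10],"fingers":1}
    - {"linear":[0,0,0],"angular":[0,0,-10],"fingers":1}
    - {"linear":[0,0,0],"angular":[0,0,-10],"fingers":1}
    - {"linear":[0,0,0],"angular":[0,0,-10],"fingers":1}
    - {"linear":[0,0,0],"angular":[0,0,-10],"fingers":1}
    - {"linear":[0,0,0],"angular":[0,0,-10],"fingers":1}
    - {"linear":[0,0,0],"angular":[0,0,-10],"fingers":1}
    - {"linear":[0,0,0],"angular":[0,0,-10],"fingers":1}
    - {"linear":[0,0,0],"angular":[0,0,-10],"fingers":1}
    - {"linear":[0,0,0],"angular":[0,0,-10],"fingers":1}
    - {"linear":[0,0,0],"angular":[0,0,-10],"fingers":1}

```text
t: 6.75
tool_pos: [0.4957, 0.2244, 0.1768]
ee_rot: [0.286, -0.351, 0.887, -0.095]
contact_force: [0.8, -0.5, -0.9]
grip_width: 1.001
gripper_force: 0.0
```

Call:
send_rows:
  motion:
    - {"linear":[0,0,0],"angular":[0,0,-10],"fingers":1}
    - {"linear":[0,0,0],"angular":[0,0,-10],"fingers":1}
    - {"linear":[0,0,0],"angular":[0,0,-10],"fingers":1}
    - {"linear":[0,0,0],"angular":[0,0,-10],"fingers":1}
    - {"linear":[0,0,0],"angular":[0,0,-10],"fingers":1}
    - {"linear":[0,0,0],"angular":[0,0,0],"fingers":1}

```text
t: 7.5
tool_pos: [0.4956, 0.2247, 0.1767]
ee_rot: [-0.22, 0.691, -0.657, 0.206]
contact_force: [-0.7, 0.9, -0.4]
grip_width: 0.996
gripper_force: 0.0
```

```bash
cat > g.py <<'E'
from h import *
T,o=pose(); print(o["t"],o["joints"].round(2),o["contact_force"].round(1)); print(T.round(3))
C=np.array([.597,.2277,.0853]); g=goal(0,0,0,3.3,35); X,Z=g[:3,1],-g[:3,2]
P=T
for s,d in((-.016,.060),(-.016,.030),(0,-.011)):
    G=goal(*(C+s*X+d*Z),3.3,35); G[:3,:2]*=-1; print(s,d,end=" "); delta(P,G); P=G
E
python3 g.py
```

```text
7.5 [-0.94  0.41  0.23  2.49  2.25  0.37  0.23] [-0.7  0.9 -0.4]
[[ 0.051 -0.817  0.574  0.496]
 [-0.999 -0.04   0.033  0.225]
 [-0.004 -0.575 -0.818  0.177]
 [ 0.     0.     0.     1.   ]]
-0.016 0.06 lin mm [  2.7 -14.5  73.1] ang deg [-0.11  0.   -0.43]
-0.016 0.03 lin mm [ 0. -0. 30.] ang deg [0. 0. 0.]
0 -0.011 lin mm [  0. -16.  41.] ang deg [0. 0. 0.]
```

Call:
send_rows:
  motion:
    - {"linear":[1,-5,25],"angular":[0,0,-0.4],"fingers":1}
    - {"linear":[1,-5,25],"angular":[0,0,0],"fingers":1}
    - {"linear":[0.7,-4.5,23],"angular":[0,0,0],"fingers":1}
    - {"linear":[0,0,15],"angular":[0,0,0],"fingers":1}
    - {"linear":[0,0,15],"angular":[0,0,0],"fingers":1}
    - {"linear":[0,0,0],"angular":[0,0,0],"fingers":1}
    - {"linear":[0,0,0],"angular":[0,0,0],"fingers":1}

```text
t: 8.38
tool_pos: [0.566, 0.2259, 0.1003]
ee_rot: [-0.218, 0.695, -0.653, 0.207]
contact_force: [0.1, 0.3, -1.0]
grip_width: 0.999
gripper_force: 0.0
```

```bash
python3 g.py | tail -8
python3 - <<'E'
from h import *
T,o=pose();C=np.array([.597,.2277,.0853]); g=goal(0,0,0,3.3,35); G=goal(*(C-.011*-g[:3,2]),3.3,35); G[:3,:2]*=-1; delta(T,G)
E
```

```text
8.375 [-0.7   0.61  0.07  2.41  2.48  0.49  0.09] [ 0.1  0.3 -1. ]
[[ 0.06  -0.817  0.573  0.566]
 [-0.998 -0.051  0.033  0.226]
 [ 0.002 -0.574 -0.819  0.1  ]
 [ 0.     0.     0.     1.   ]]
-0.016 0.06 lin mm [ -0.   -0.9 -29.9] ang deg [-0.04 -0.01  0.21]
-0.016 0.03 lin mm [ 0. -0. 30.] ang deg [0. 0. 0.]
0 -0.011 lin mm [  0. -16.  41.] ang deg [0. 0. 0.]
lin mm [  0.  -16.8  41.1] ang deg [-0.04 -0.01  0.21]
```

Call:
send_rows:
  motion:
    - {"linear":[0,-4,10],"angular":[0,0,0.2],"fingers":1}
    - {"linear":[0,-4,10],"angular":[0,0,0],"fingers":1}
    - {"linear":[0,-4,10],"angular":[0,0,0],"fingers":1}
    - {"linear":[0,-4.8,11],"angular":[0,0,0],"fingers":1}
    - {"linear":[0,0,0],"angular":[0,0,0],"fingers":1}
    - {"linear":[0,0,0],"angular":[0,0,0],"fingers":1}

```text
t: 9.12
tool_pos: [0.6034, 0.2279, 0.0761]
ee_rot: [-0.219, 0.694, -0.655, 0.207]
contact_force: [-0.4, 0.6, -0.2]
grip_width: 0.998
gripper_force: 0.0
```

Run:
```python
from h import *
T,o=pose();print(o["contact_force"],o["joints"].round(2));C=np.array([.597,.2277,.0853]); g=goal(0,0,0,3.3,35); G=goal(*(C-.011*-g[:3,2]),3.3,35); G[:3,:2]*=-1; delta(T,G)
```

```text
[-0.42239171  0.57393538 -0.19593194] [-0.65  0.67  0.05  2.34  2.52  0.48  0.09]
lin mm [-0.2 -0.1 -0.2] ang deg [-0.03 -0.02  0.02]
```

Nothing touched. Closing.

Call:
send_rows:
  motion:
    - {"linear":[0,0,0],"angular":[0,0,0],"fingers":0.7}
    - {"linear":[0,0,0],"angular":[0,0,0],"fingers":0.62}
    - {"linear":[0,0,0],"angular":[0,0,0],"fingers":0.58}
    - {"linear":[0,0,0],"angular":[0,0,0],"fingers":0.4}
    - {"linear":[0,0,0],"angular":[0,0,0],"fingers":0.4}
    - {"linear":[0,0,0],"angular":[0,0,0],"fingers":0.4}

```text
t: 9.88
tool_pos: [0.6039, 0.2281, 0.0765]
ee_rot: [-0.219, 0.693, -0.654, 0.207]
contact_force: [0.6, 0.4, 2.6]
grip_width: 0.561
gripper_force: 30.0
```

Call:
send_rows:
  motion:
    - {"linear":[0,0,-4.5],"angular":[0,0,0],"fingers":0.4}
    - {"linear":[0,0,-4.5],"angular":[0,0,0],"fingers":0.4}
    - {"linear":[0,0,-4.5],"angular":[0,0,0],"fingers":0.4}
    - {"linear":[0,0,0],"angular":[0,0,0],"fingers":0.4}

```text
t: 10.38
tool_pos: [0.5949, 0.2276, 0.0872]
ee_rot: [-0.218, 0.694, -0.654, 0.206]
contact_force: [0.1, -0.3, -1.8]
grip_width: 0.558
gripper_force: 30.0
```

Call:
send_rows:
  motion:
    - {"linear":[0,4,-3],"angular":[0,0,0],"fingers":0.4}
    - {"linear":[0,8,-6],"angular":[0,0,0],"fingers":0.4}
    - {"linear":[0,8,-6],"angular":[0,0,0],"fingers":0.4}
    - {"linear":[0,4,-20],"angular":[0,0,0],"fingers":0.4}
    - {"linear":[0,0,-30],"angular":[0,0,0],"fingers":0.4}
    - {"linear":[0,0,-40],"angular":[0,0,0],"fingers":0.4}
    - {"linear":[0,0,0],"angular":[0,0,0],"fingers":0.4}

```text
t: 11.25
tool_pos: [0.5145, 0.2236, 0.1618]
ee_rot: [-0.221, 0.694, -0.654, 0.206]
contact_force: [-0.1, 0.5, -0.7]
grip_width: 0.561
gripper_force: 30.0
```

```bash
python3 g.py | head -5
```

```text
11.25 [-0.86  0.45  0.18  2.47  2.33  0.39  0.19] [-0.1  0.5 -0.7]
[[ 0.06  -0.816  0.575  0.514]
 [-0.998 -0.047  0.036  0.224]
 [-0.002 -0.576 -0.818  0.162]
 [ 0.     0.     0.     1.   ]]
```

Call:
send_rows:
  motion:
    - {"linear":[0,-10,-40],"angular":[0,0,0],"fingers":0.4}
    - {"linear":[0,-10,-40],"angular":[0,0,0],"fingers":0.4}
    - {"linear":[0,-20,-40],"angular":[0,0,0],"fingers":0.4}
    - {"linear":[0,-20,-20],"angular":[0,0,0],"fingers":0.4}
    - {"linear":[0,0,0],"angular":[0,0,10],"fingers":0.4}
    - {"linear":[0,0,0],"angular":[0,0,10],"fingers":0.4}
    - {"linear":[0,0,0],"angular":[0,0,10],"fingers":0.4}
    - {"linear":[0,0,0],"angular":[0,0,10],"fingers":0.4}
    - {"linear":[0,0,0],"angular":[0,0,0],"fingers":0.4}

```text
t: 12.38
tool_pos: [0.4927, 0.2127, 0.2558]
ee_rot: [0.271, -0.427, 0.852, -0.138]
contact_force: [-0.2, 0.2, -1.8]
grip_width: 0.563
gripper_force: 30.0
```

```bash
python3 g.py | head -5
```

```text
12.375 [-1.38  0.28  0.77  2.43  1.48  0.18  0.39] [-0.2  0.2 -1.8]
[[-0.489 -0.653  0.578  0.493]
 [-0.802  0.598 -0.004  0.213]
 [-0.343 -0.466 -0.816  0.256]
 [ 0.     0.     0.     1.   ]]
```

Call:
send_rows:
  motion:
    - {"linear":[0,0,0],"angular":[0,0,10],"fingers":0.4}
    - {"linear":[0,0,0],"angular":[0,0,10],"fingers":0.4}
    - {"linear":[0,0,0],"angular":[0,0,10],"fingers":0.4}
    - {"linear":[0,0,0],"angular":[0,0,10],"fingers":0.4}
    - {"linear":[0,0,0],"angular":[0,0,10],"fingers":0.4}
    - {"linear":[0,0,0],"angular":[0,0,10],"fingers":0.4}
    - {"linear":[0,0,0],"angular":[0,0,10],"fingers":0.4}
    - {"linear":[0,0,0],"angular":[0,0,10],"fingers":0.4}
    - {"linear":[0,0,0],"angular":[0,0,10],"fingers":0.4}
    - {"linear":[0,0,0],"angular":[0,0,10],"fingers":0.4}

```text
t: 13.62
tool_pos: [0.4928, 0.2128, 0.2559]
ee_rot: [0.279, 0.379, 0.874, 0.119]
contact_force: [-0.3, 0.3, -0.5]
grip_width: 0.558
gripper_force: 30.0
```

```bash
cat > p.py <<'E'
from h import *
T,o=pose(); print(o["t"],o["joints"].round(2),o["contact_force"].round(1)); print(T.round(3))
B=goal(T[0,3],T[1,3],T[2,3],-7.4,0); delta(T,B)
u=np.array([np.cos(np.radians(-7.4)),np.sin(np.radians(-7.4)),0]); F=np.array([.646,-.1925,0]); q=.178
D=F+u*(-q+.080); D[2]=.25; delta(B,goal(*D,-7.4,0)); print("place",D)
E
python3 p.py
```

```text
13.625 [-1.37  0.27  0.75  2.43  1.48  0.19 -1.35] [-0.3  0.3 -0.5]
[[-0.557  0.596  0.579  0.493]
 [ 0.729  0.684 -0.003  0.213]
 [-0.398  0.42  -0.816  0.256]
 [ 0.     0.     0.     1.   ]]
lin mm [-0.  0. -0.] ang deg [34.66 11.4  48.86]
lin mm [-382.2  106.2    5.9] ang deg [0. 0. 0.]
place [ 0.54881623 -0.17987803  0.25      ]
```

Call:
send_rows:
  motion:
    - {"linear":[0,0,0],"angular":[4.95,1.63,6.98],"fingers":0.4}
    - {"linear":[0,0,0],"angular":[4.95,1.63,6.98],"fingers":0.4}
    - {"linear":[0,0,0],"angular":[4.95,1.63,6.98],"fingers":0.4}
    - {"linear":[0,0,0],"angular":[4.95,1.63,6.98],"fingers":0.4}
    - {"linear":[0,0,0],"angular":[4.95,1.63,6.98],"fingers":0.4}
    - {"linear":[0,0,0],"angular":[4.95,1.63,6.98],"fingers":0.4}
    - {"linear":[0,0,0],"angular":[4.95,1.63,6.98],"fingers":0.4}
    - {"linear":[0,0,0],"angular":[0,0,0],"fingers":0.4}

```text
t: 14.62
tool_pos: [0.5013, 0.2064, 0.2584]
ee_rot: [0.054, 0.711, 0.701, 0.021]
contact_force: [0.4, -0.7, -2.9]
grip_width: 0.562
gripper_force: 30.0
```

```bash
python3 p.py
```

```text
14.625 [-0.77  0.31  0.29  2.04  0.01  0.73 -0.53] [ 0.4 -0.7 -2.9]
[[ 0.016  0.994  0.106  0.501]
 [ 0.999 -0.011 -0.047  0.206]
 [-0.045  0.106 -0.993  0.258]
 [ 0.     0.     0.     1.   ]]
lin mm [0. 0. 0.] ang deg [6.26 2.25 6.6 ]
lin mm [-376.9   96.9    8.4] ang deg [0. 0. 0.]
place [ 0.54881623 -0.17987803  0.25      ]
```

Unflipped and nearly vertical. Next I go over the drawer.

Call:
send_rows:
  motion:
    - {"linear":[0,0,0],"angular":[6.3,2.25,6.6],"fingers":0.4}
    - {"linear":[-54,14,1],"angular":[0,0,0],"fingers":0.4}
    - {"linear":[-54,14,1],"angular":[0,0,0],"fingers":0.4}
    - {"linear":[-54,14,1],"angular":[0,0,0],"fingers":0.4}
    - {"linear":[-54,14,1],"angular":[0,0,0],"fingers":0.4}
    - {"linear":[-54,14,1],"angular":[0,0,0],"fingers":0.4}
    - {"linear":[-54,14,1],"angular":[0,0,0],"fingers":0.4}
    - {"linear":[-53,13,1],"angular":[0,0,0],"fingers":0.4}
    - {"linear":[0,0,0],"angular":[0,0,0],"fingers":0.4}
    - {"linear":[0,0,0],"angular":[0,0,0],"fingers":0.4}

```text
t: 15.88
tool_pos: [0.5465, -0.1779, 0.2504]
ee_rot: [-0.001, 0.75, 0.661, -0.001]
contact_force: [0.1, 0.5, -1.1]
grip_width: 0.559
gripper_force: 30.0
```

```bash
python3 p.py
python3 - <<'E'
from h import *
f=grab("scene"); c=cv2.resize(f["img"][0:230,180:480],None,fx=2.5,fy=2.5); cv2.imwrite("pics/s2.png",c[...,::-1])
# unit & carton bottom from depth
T,_=pose(); W=pts(f); L=(W-T[:3,3])@T[:3,:3]; m=(abs(L[...,0])<.09)&(abs(L[...,1])<.05)&(L[...,2]>-.04)&(L[...,2]<.06); P=L[m]*1e3
print(len(P),np.percentile(P,[1,50,99],axis=0).round(1).tolist())
E
```

```text
15.875 [-0.02  0.4   0.34  1.93 -0.17  0.85  0.27] [ 0.1  0.5 -1.1]
[[ 0.126  0.992 -0.002  0.546]
 [ 0.992 -0.126  0.001 -0.178]
 [ 0.001 -0.002 -1.     0.25 ]
 [ 0.     0.     0.     1.   ]]
lin mm [0. 0. 0.] ang deg [-0.14 -0.03  0.14]
lin mm [-1.6  2.6  0.4] ang deg [0. 0. 0.]
place [ 0.54881623 -0.17987803  0.25      ]
1371 [[-58.1, -42.3, -38.0], [19.4, -24.7, -17.4], [59.1, 26.4, 14.7]]
```

View pics/s2.png

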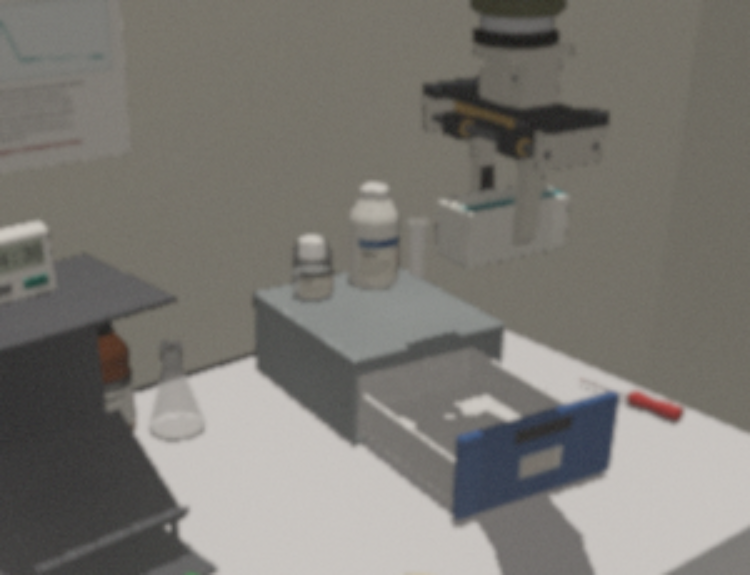

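The carton hangs level in the gripper, crop (500,225), above the open drawer whose floor is at crop (470,420).

Call:
send_rows:
  motion:
    - {"linear":[-1.6,2.6,30],"angular":[-0.1,0,0.1],"fingers":0.4}
    - {"linear":[0,0,40],"angular":[0,0,0],"fingers":0.4}
    - {"linear":[0,0,40],"angular":[0,0,0],"fingers":0.4}
    - {"linear":[0,0,40],"angular":[0,0,0],"fingers":0.4}
    - {"linear":[0,0,30],"angular":[0,0,0],"fingers":0.4}
    - {"linear":[0,0,20],"angular":[0,0,0],"fingers":0.4}
    - {"linear":[0,0,10],"angular":[0,0,0],"fingers":0.4}
    - {"linear":[0,0,0],"angular":[0,0,0],"fingers":0.4}
    - {"linear":[0,0,0],"angular":[0,0,0],"fingers":0.4}

```text
t: 17.05
tool_pos: [0.5503, -0.1801, 0.0419]
ee_rot: [0.0, 0.752, 0.659, 0.001]
contact_force: [0.4, -0.3, -2.1]
grip_width: 0.557
gripper_force: 30.0
```

```bash
python3 p.py
```

```text
17.05 [ 0.09  0.69  0.19  2.08 -0.31  0.4   0.4 ] [ 0.4 -0.3 -2.1]
[[ 0.131  0.991  0.002  0.55 ]
 [ 0.991 -0.131  0.001 -0.18 ]
 [ 0.001  0.002 -1.     0.042]
 [ 0.     0.     0.     1.   ]]
lin mm [ 0. -0.  0.] ang deg [ 0.1  -0.08 -0.1 ]
lin mm [   0.    -1.5 -208.1] ang deg [0. 0. 0.]
place [ 0.54881623 -0.17987803  0.25      ]
```

10.5 mm to go, in small steps.

Call:
send_rows:
  motion:
    - {"linear":[0,0,3],"angular":[0,0,0],"fingers":0.4}
    - {"linear":[0,0,3],"angular":[0,0,0],"fingers":0.4}
    - {"linear":[0,0,2],"angular":[0,0,0],"fingers":0.4}
    - {"linear":[0,0,1],"angular":[0,0,0],"fingers":0.4}
    - {"linear":[0,0,0],"angular":[0,0,0],"fingers":0.4}

```text
t: 17.68
tool_pos: [0.5497, -0.1804, 0.0319]
ee_rot: [-0.0, 0.752, 0.659, 0.001]
contact_force: [0.5, 0.2, -2.1]
grip_width: 0.559
gripper_force: 30.0
```

Call:
send_rows:
  motion:
    - {"linear":[0,0,1],"angular":[0,0,0],"fingers":0.4}
    - {"linear":[0,0,0],"angular":[0,0,0],"fingers":0.4}
    - {"linear":[0,0,0],"angular":[0,0,0],"fingers":0.4}

```text
t: 18.05
tool_pos: [0.5499, -0.1804, 0.0313]
ee_rot: [-0.0, 0.752, 0.659, 0.001]
contact_force: [-0.2, -0.5, 3.1]
grip_width: 0.561
gripper_force: 30.0
```

Contact made: the force went from -2 to +3 N. Releasing and rising.

Call:
send_rows:
  motion:
    - {"linear":[0,0,0],"angular":[0,0,0],"fingers":0.6}
    - {"linear":[0,0,0],"angular":[0,0,0],"fingers":0.8}
    - {"linear":[0,0,0],"angular":[0,0,0],"fingers":0.85}
    - {"linear":[0,0,0],"angular":[0,0,0],"fingers":0.85}
    - {"linear":[0,0,-10],"angular":[0,0,0],"fingers":0.85}
    - {"linear":[0,0,-30],"angular":[0,0,0],"fingers":0.85}
    - {"linear":[0,0,-50],"angular":[0,0,0],"fingers":0.85}
    - {"linear":[0,0,-50],"angular":[0,0,0],"fingers":0.85}
    - {"linear":[0,0,0],"angular":[0,0,0],"fingers":0.3}
    - {"linear":[0,0,0],"angular":[0,0,0],"fingers":0}

```text
t: 19.3
tool_pos: [0.5494, -0.1802, 0.1712]
ee_rot: [-0.0, 0.752, 0.659, 0.001]
contact_force: [-0.9, 0.6, -0.8]
grip_width: 0.685
gripper_force: 0.0
```

```bash
cat > d.py <<'E'
from h import *
T,o=pose(); print(o["t"],o["joints"].round(2),o["contact_force"].round(1),T[:3,3].round(4))
u=np.array([np.cos(np.radians(-7.4)),np.sin(np.radians(-7.4)),0]); F=np.array([.646,-.1925,0]); v=np.array([-u[1],u[0],0])
f=grab("top"); W=pts(f); ht=cv2.cvtColor(f["img"],cv2.COLOR_RGB2HSV); D=W-F; L=np.stack([D@u,D@v,W[...,2]],-1)
m=(ht[...,0]>100)&(ht[...,0]<130)&(ht[...,1]>90)&(abs(L[...,1])<.11)&(L[...,0]<.02)&(L[...,0]>-.25)&(L[...,2]>.085)&(L[...,2]<.105); print("panel unit-x",m.sum(),np.percentile(L[m][:,0],[5,50,95]).round(4) if m.any() else "")
m=(L[...,2]>.055)&(L[...,2]<.08)&(abs(L[...,1])<.078)&(L[...,0]<-.01)&(L[...,0]>-.17); P=L[m]; print("carton top",len(P),P.mean(0).round(3),cv2.minAreaRect((P[:,:2]*1e3).astype(np.float32)) if len(P)>9 else "")
for uo,z in((-.235,.2),(-.235,.05),(-.03,.05)):
    p=F+u*uo; G=goal(p[0],p[1],z,-7.4,0); print(uo,z,p.round(3),end=" "); delta(T,G); T=G
E
python3 d.py
```

```text
19.3 [ 0.01  0.5   0.3   2.   -0.23  0.67  0.33] [-0.9  0.6 -0.8] [ 0.5494 -0.1802  0.1712]
panel unit-x 130 [-0.1886 -0.1854 -0.181 ]
carton top 632 [-0.097  0.019  0.069] ((-96.97242736816406, 11.71963119506836), (91.09672546386719, 53.64114761352539), 89.67131805419922)
-0.235 0.2 [ 0.413 -0.162  0.   ] lin mm [  -0.  -137.6  -28.9] ang deg [ 0.06 -0.1  -0.14]
-0.235 0.05 [ 0.413 -0.162  0.   ] lin mm [ -0.   0. 150.] ang deg [0. 0. 0.]
-0.03 0.05 [ 0.616 -0.189  0.   ] lin mm [ -0. 205.   0.] ang deg [0. 0. 0.]
```

The carton's top is at z = 0.069 (68 mm expected), so it lies flat inside. Now I go in front of the panel with the fingers shut.

Call:
send_rows:
  motion:
    - {"linear":[0,-46,-10],"angular":[0,0,0],"fingers":0}
    - {"linear":[0,-46,-10],"angular":[0,0,0],"fingers":0}
    - {"linear":[0,-46,-9],"angular":[0,0,0],"fingers":0}
    - {"linear":[0,0,0],"angular":[0,0,0],"fingers":0}
    - {"linear":[0,0,0],"angular":[0,0,0],"fingers":0}

```text
t: 19.98
tool_pos: [0.4134, -0.1625, 0.1995]
ee_rot: [-0.0, 0.752, 0.659, 0.001]
contact_force: [0.6, 0.1, -0.1]
grip_width: 0.105
gripper_force: 0.0
```

```bash
python3 d.py
```

```text
19.975 [-0.02  0.31  0.34  2.25 -0.18  0.6   0.33] [ 0.6  0.1 -0.1] [ 0.4134 -0.1625  0.1995]
panel unit-x 113 [-0.1883 -0.1841 -0.1802]
carton top 915 [-0.097  0.002  0.069] ((-97.25619506835938, -2.2051315307617188), (53.624725341796875, 118.80654907226562), 0.03547418490052223)
-0.235 0.2 [ 0.413 -0.162  0.   ] lin mm [ 0.2 -0.5 -0.5] ang deg [ 0.03 -0.08 -0.14]
-0.235 0.05 [ 0.413 -0.162  0.   ] lin mm [ -0.   0. 150.] ang deg [0. 0. 0.]
-0.03 0.05 [ 0.616 -0.189  0.   ] lin mm [ -0. 205.   0.] ang deg [0. 0. 0.]
```

Call:
send_rows:
  motion:
    - {"linear":[0,0,40],"angular":[0,0,0],"fingers":0}
    - {"linear":[0,0,40],"angular":[0,0,0],"fingers":0}
    - {"linear":[0,0,40],"angular":[0,0,0],"fingers":0}
    - {"linear":[0,0,30],"angular":[0,0,0],"fingers":0}
    - {"linear":[0,0,0],"angular":[0,0,0],"fingers":0}
    - {"linear":[0,0,0],"angular":[0,0,0],"fingers":0}

```text
t: 20.78
tool_pos: [0.4134, -0.1625, 0.0501]
ee_rot: [-0.0, 0.752, 0.659, 0.001]
contact_force: [-0.3, -0.7, -0.6]
grip_width: 0.007
gripper_force: 0.0
```

Call:
send_rows:
  motion:
    - {"linear":[0,8,0],"angular":[0,0,0],"fingers":0}
    - {"linear":[0,8,0],"angular":[0,0,0],"fingers":0}
    - {"linear":[0,5,0],"angular":[0,0,0],"fingers":0}
    - {"linear":[0,5,0],"angular":[0,0,0],"fingers":0}
    - {"linear":[0,6,0],"angular":[0,0,0],"fingers":0}
    - {"linear":[0,8,0],"angular":[0,0,0],"fingers":0}
    - {"linear":[0,10,0],"angular":[0,0,0],"fingers":0}
    - {"linear":[0,12,0],"angular":[0,0,0],"fingers":0}
    - {"linear":[0,12,0],"angular":[0,0,0],"fingers":0}
    - {"linear":[0,12,0],"angular":[0,0,0],"fingers":0}
    - {"linear":[0,12,0],"angular":[0,0,0],"fingers":0}
    - {"linear":[0,12,0],"angular":[0,0,0],"fingers":0}

```text
t: 22.28
tool_pos: [0.5228, -0.1769, 0.05]
ee_rot: [-0.0, 0.752, 0.659, 0.001]
contact_force: [-1.5, -0.1, -0.2]
grip_width: 0.001
gripper_force: 0.9
```

Call:
send_rows:
  motion:
    - {"linear":[0,12,0],"angular":[0,0,0],"fingers":0}
    - {"linear":[0,12,0],"angular":[0,0,0],"fingers":0}
    - {"linear":[0,12,0],"angular":[0,0,0],"fingers":0}
    - {"linear":[0,12,0],"angular":[0,0,0],"fingers":0}
    - {"linear":[0,10,0],"angular":[0,0,0],"fingers":0}
    - {"linear":[0,8,0],"angular":[0,0,0],"fingers":0}
    - {"linear":[0,6,0],"angular":[0,0,0],"fingers":0}
    - {"linear":[0,4,0],"angular":[0,0,0],"fingers":0}
    - {"linear":[0,3,0],"angular":[0,0,0],"fingers":0}
    - {"linear":[0,0,0],"angular":[0,0,0],"fingers":0}

```text
t: 23.52
tool_pos: [0.6007, -0.187, 0.0501]
ee_rot: [-0.0, 0.752, 0.659, 0.001]
contact_force: [-0.6, 0.2, -0.4]
grip_width: 0.007
gripper_force: 0.0
```

```bash
python3 d.py
```

```text
23.525 [ 0.06  0.71  0.24  1.96 -0.33  0.5   0.4 ] [-0.6  0.2 -0.4] [ 0.6007 -0.187   0.0501]
panel unit-x 97 [-0.0289 -0.0256 -0.0211]
carton top 40 [-0.029  0.046  0.067] ((-29.73363494873047, 46.11066818237305), (61.493370056152344, 2.376243829727173), 89.54390716552734)
-0.235 0.2 [ 0.413 -0.162  0.   ] lin mm [ 1.000e-01 -1.892e+02 -1.501e+02] ang deg [ 0.07 -0.09 -0.15]
-0.235 0.05 [ 0.413 -0.162  0.   ] lin mm [ -0.   0. 150.] ang deg [0. 0. 0.]
-0.03 0.05 [ 0.616 -0.189  0.   ] lin mm [ -0. 205.   0.] ang deg [0. 0. 0.]
```

Call:
send_rows:
  motion:
    - {"linear":[0,4,0],"angular":[0,0,0],"fingers":0}
    - {"linear":[0,5,0],"angular":[0,0,0],"fingers":0}
    - {"linear":[0,4,0],"angular":[0,0,0],"fingers":0}
    - {"linear":[0,2,0],"angular":[0,0,0],"fingers":0}
    - {"linear":[0,1,0],"angular":[0,0,0],"fingers":0}
    - {"linear":[0,0,0],"angular":[0,0,0],"fingers":0}

```text
t: 24.32
tool_pos: [0.6163, -0.1892, 0.0501]
ee_rot: [-0.0, 0.752, 0.659, 0.001]
contact_force: [-0.4, 0.3, -0.5]
grip_width: 0.002
gripper_force: 0.2
```

Call:
send_rows:
  motion:
    - {"linear":[0,1,0],"angular":[0,0,0],"fingers":0}
    - {"linear":[0,1,0],"angular":[0,0,0],"fingers":0}

```text
t: 24.58
tool_pos: [0.618, -0.1895, 0.0501]
ee_rot: [-0.0, 0.752, 0.659, 0.001]
contact_force: [-1.7, -0.4, 0.4]
grip_width: 0.006
gripper_force: 0.8
```

Call:
send_rows:
  motion:
    - {"linear":[0,1,0],"angular":[0,0,0],"fingers":0}
    - {"linear":[0,0,0],"angular":[0,0,0],"fingers":0}

```text
t: 24.82
tool_pos: [0.6183, -0.1894, 0.05]
ee_rot: [-0.001, 0.752, 0.659, 0.0]
contact_force: [-5.0, 1.4, 2.8]
grip_width: 0.002
gripper_force: 2.6
```

Force rises at the stop. One more small push, then back off.

Call:
send_rows:
  motion:
    - {"linear":[0,1,0],"angular":[0,0,0],"fingers":0}
    - {"linear":[0,0,0],"angular":[0,0,0],"fingers":0}

```text
t: 25.08
tool_pos: [0.6183, -0.1895, 0.0501]
ee_rot: [-0.002, 0.752, 0.659, -0.0]
contact_force: [-8.5, 1.2, 6.3]
grip_width: 0.003
gripper_force: 4.4
```

Call:
send_rows:
  motion:
    - {"linear":[0,-3,0],"angular":[0,0,0],"fingers":0}
    - {"linear":[0,-20,0],"angular":[0,0,0],"fingers":0}
    - {"linear":[0,-50,-20],"angular":[0,0,0],"fingers":0}
    - {"linear":[0,-50,-40],"angular":[0,0,0],"fingers":0}
    - {"linear":[0,-20,-50],"angular":[0,0,0],"fingers":0}
    - {"linear":[0,0,-50],"angular":[0,0,0],"fingers":0}
    - {"linear":[0,0,0],"angular":[0,0,0],"fingers":0}
    - {"linear":[0,0,0],"angular":[0,0,0],"fingers":0}

```text
t: 26.08
tool_pos: [0.48, -0.1712, 0.209]
ee_rot: [0.0, 0.752, 0.659, 0.001]
contact_force: [0.6, 0.5, -0.1]
grip_width: 0.0
gripper_force: 0.0
```

```bash
python3 d.py | head -2; python3 -c "
from h import *
save(grab('scene'),'s3')"
```

```text
26.075 [-0.04  0.37  0.37  2.11 -0.21  0.69  0.34] [ 0.6  0.5 -0.1] [ 0.48   -0.1712  0.209 ]
panel unit-x 363 [-0.0115 -0.0071 -0.0016]
```

View pics/s3.png

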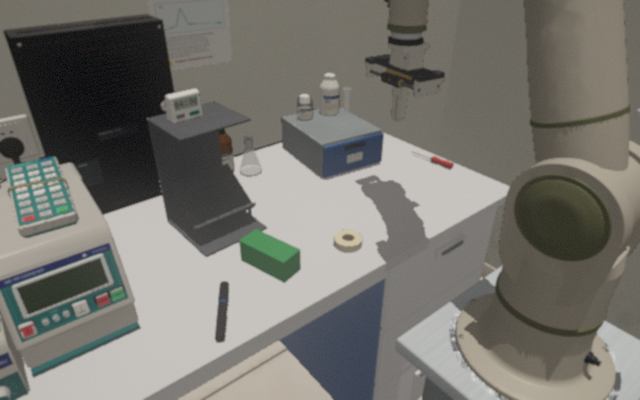

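The drawer is flush shut at (355,152) and the stand is empty at (225,215). The green box, tape and pen are where they were, and the arm is clear. Handing in.

```bash
python3 -c "
from rig import ctrl
print(ctrl.job_done())"
```

```text
the job is handed in; nothing more can be done
None
```

The carton lies flat in the drawer, the drawer is fully shut, the other things were left where they were, and the job was handed in at about 26 s of the 48 s allowed.

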